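# Fit the agitator on the pool-ball polisher

### The arm

A 6-joint arm with a two-finger parallel gripper is mounted at the origin on the work surface. World frame = base frame: x ahead of the robot, y to its left, z up, the work surface at z = 0. Lengths are in m, angles in rad, forces in N, time in s.
With the tool pointing down it reaches from about 0.275 to 0.875 m from the base axis. Payload 12.5 kg.
Tool frame: the origin (TCP) lies on the centre line of the jaws, within the pads' length; the fingertips stand r.finger_overhang ahead of it and the grasp point (between the pads) lies 3 mm ahead of it (r.finger_overhang is the distance from the TCP to the fingertips, in m); z points along the fingers, y is the line along which they close (so a half turn about z gives the same grasp; the last joint's range is limited). The gripper opens to 85 mm and grips with 20 to 120 N. Pads are 22 mm wide; open, the fingers measure 114 mm over their backs; the gripper's body (76 mm by 85 mm) begins 54 mm behind the grasp point. The pads swing forward as they close: fully open they stand 13 mm farther back than shut.
Start: joints at [1.23, 0.351, 1.652, -0, 1.139, -0.085], TCP at [0.139, 0.532, 0.253] pointing down, gripper open.
Joint ranges: [-2.75, 2.75], [-0.79, 2.1], [0.01, 2.65], [-1.57, 4.71], [0.07, 3.14], [-2.87, 2.87]. Speed limits (rad/s): [2.22, 2.22, 2.79, 3.14, 3.14, 3.14].

### API

Orientations are given as a unit quaternion [x, y, z, w].
In Python, from cell import r, optics gives the robot as it stands. The module is installed in compiled form; this text tells all that it offers. Calls block until the motion is done:
- r.move_to(position, orientation): joint-space move of the TCP to a pose.
- r.move_linear(position, rot=None, vel=0.15): straight line of the TCP; rot=None keeps the orientation; vel is the mean speed in m/s.
- r.set_joints(angles): joint-space move.
- r.set_gripper(opening, squeeze=None): opening from 0.0 (shut) to 1.0 (fully open); squeeze is the grip in N (None keeps the last); returns when the fingers have stopped.
- r.sleep(seconds).
- r.inverse_kinematics(position, orientation): joint angles nearest the present ones, or None.
- optics.get_image(name): name is "side" or "top"; returns a dict with "pixels" (384x512x3 uint8, red, green, blue), "depth" (384x512 float32, m along the optical axis (not along the pixel's ray), 0 where there is no reading), "fx", "fy", "cx", "cy" (pixels), "camera_from_world" (4x4, takes a point from world to camera coordinates). Camera axes: x right, y down, z forward; pixel columns grow to the right and rows downward; lengths in m; the calibration is good to about 2 mm. A picture is of the moment at which its call begins.
A pose or a line that the arm cannot do raises r.PlanningError and nothing moves.
- r.hand_in(): hands the job in; it is judged then, once.
Readings, each from a call of its own:
- r.current_t(): time.
- r.current_q(): joint angles.
- r.current_qvel(): joint speeds.
- r.current_effort(): joint torques, N m.
- r.current_tool_pos(): TCP position.
- r.current_ee_rot(): TCP orientation.
- r.current_contact_force(): force on the tool from outside, world axes, zero at the start.
- r.current_torque(): the same for the moment, N m.
- r.current_opening(): opening from 0.0 (shut) to 1.0 (fully open).
- r.current_finger_force(): force on a finger pad.
Only numpy, scipy, OpenCV 4.12 (cv2) and the standard library are available. Lean on these libraries where they do the work, as an engineer would, in place of code of your own. Each camera call takes 0.05 s, during which the arm holds its last target. There are 200 camera calls.

### The job

Get the pool-ball polisher ready: pick up the agitator with four blades, lower it over the upright splined drive shaft in the middle of the polisher's bowl, turning it until the splines mesh, and slide it down onto the sprung seat. Then push it fully home, down to the seat's stop, and finish like that, still holding the agitator and pressing it down. Leave the three-bladed spare standing where it is.

Things in the scene. Friction and masses are not known exactly. Their poses are not given: they have to be found in the camera images.
- agitator: The agitator to fit: grey plastic, loose, upright on the table, 0.24-0.36 kg. Origin: centre of its underside, z up along its axis. Round hub 52 mm across, 41 mm high; four upright radial blades 6 mm thick, 2 to 32 mm above the underside, reaching 55 mm from the axis along +x, +y, -x, -y; a flat grip bar on top.
- agitator_grip (a point): Middle of the agitator's grip bar, 58 mm above its underside, on its axis. The bar is 56 mm long along the agitator's x, 16 mm thick in y (grip it across y), from 40 to 76 mm above the underside.
- agitator_socket (a point): Centre of the socket's mouth in the agitator's underside (same point and axes as its origin). Socket, open below, 34 mm deep: bore of radius 10.5 mm with four key slots 9.5 mm wide reaching 16.5 mm from the axis, in line with the four blades. It meshes at any of four yaws a quarter turn apart.
- spare: A spare agitator of another machine: same grey plastic, hub and grip bar, but three blades, at 0, 120 and 240 degrees from its x axis. Loose, upright on the table; same origin and axes. Must stay where it is.
- polisher: Ball polisher, fixed to the table: a white round bowl, 194 mm outside, 184 mm inside diameter, rim 60 mm above the table, inner floor at 14 mm; a black motor box (85 by 120 mm, 52 mm high) on its +x side reaches 186 mm from the bowl's centre. Origin: centre of the bowl's underside, on the table; z up, the shaft's axis.
- shaft_top (a point): Top centre of the upright steel drive shaft in the middle of the bowl, 58 mm above the polisher's origin. Axes turn with the shaft, z up. A round pilot of radius 9 mm, its nose tapering to 5 mm in the top 6 mm, stands 10 mm above the splines. Geared: it stands at any angle and turns only above about 0.15 N m.
- spline_top (a point): On the shaft's axis at the level of the spline tops, 10 mm below the shaft top; same axes. From here down four splines, 7 mm wide, reach 15 mm from the axis along +x, +y, -x, -y. The agitator's underside rests here until slots and splines line up to about 4 degrees; then it slides down 14 mm to the seat.
- seat (a joint): Travel in m of the sprung seat, a black rubber disc 48 mm across around the shaft's foot: 0 at rest (top 34 mm above the polisher's origin), 0.006 at its stop (28 mm). Its spring pushes up with 5 N at rest, 11 N at the stop: the agitator's weight alone does not press it, and it springs back when the push ends.
Not all that is in view belongs to the job. What is shaped like the agitator but orange or pink is not meant.

How it is judged:
By the outcome, as a careful person would: the job done as asked, in the order asked, and still so for the second after the job is handed in, while the arm keeps its last pose, push and grip.
It also fails if it takes over 42 s, if anything falls off the work surface, if the arm or the gripper's body presses on something with over 40 N, if the wrist force passes 120 N, or if a joint passes its speed limit or range.

## Working session

There is one attempt and no reset: what is moved stays moved. The work goes in short steps, each a Python script; the robot and the scene stay as the last script left them, time stands still between calls to the robot, and variables do not carry over. Pictures are saved under pics/ and viewed, at most 10 in all, crops included, and the job is handed in when it is done.

```bash
mkdir -p pics; python3 - <<'E'
from cell import r, optics
import cv2,numpy as np,pickle
d={n:optics.get_image(n) for n in("top","side")}
pickle.dump(d,open("im0.pkl","wb"))
for n in d:
    cv2.imwrite(f"pics/{n}0.png",cv2.resize(d[n]["pixels"][:,:,::-1],(800,600),interpolation=cv2.INTER_CUBIC))
    i=d[n];print(n,i["fx"],i["fy"],i["cx"],i["cy"]);print(np.round(i["camera_from_world"],3).tolist(), (i["depth"]>0).mean())
print(r.current_t(),r.current_tool_pos(),r.current_ee_rot(),r.finger_overhang,r.current_opening())
E
```

```text
top 469.95259298578253 469.95259298578253 259.0443874611942 188.96818614170934
[[0.007, -1.0, 0.011, -0.022], [-0.994, -0.008, -0.108, 0.541], [0.108, -0.01, -0.994, 1.109], [0.0, 0.0, 0.0, 1.0]] 0.9960225423177084
side 468.14106039729035 468.14106039729035 258.1337968920807 188.78374466190658
[[0.814, -0.58, 0.013, -0.471], [-0.305, -0.447, -0.841, 0.205], [0.494, 0.681, -0.541, 0.935], [0.0, 0.0, 0.0, 1.0]] 0.9502156575520834
0.1 [0.1390656  0.53186531 0.25282012] [ 1.27576835e-01  9.91828565e-01 -4.86103093e-04 -1.12341729e-04] 0.022 1.0015898385789157
```

View pics/top0.png

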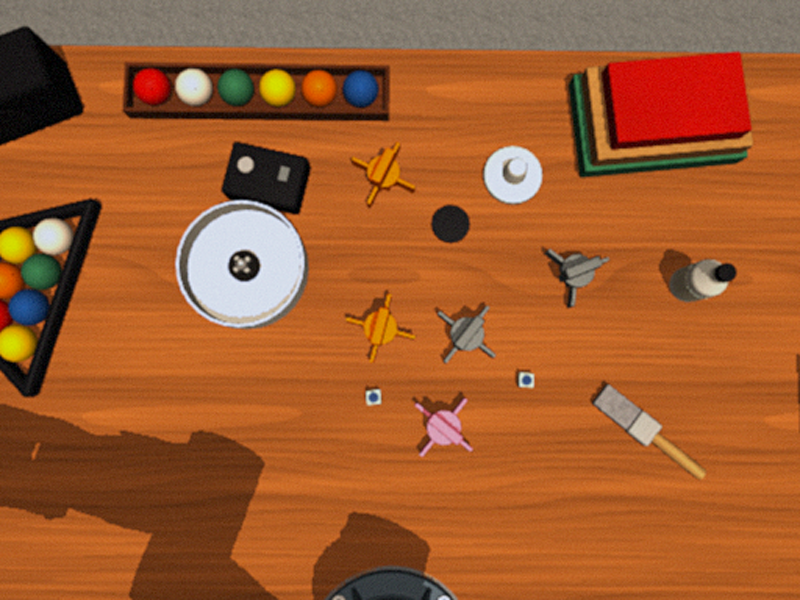

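View pics/side0.png

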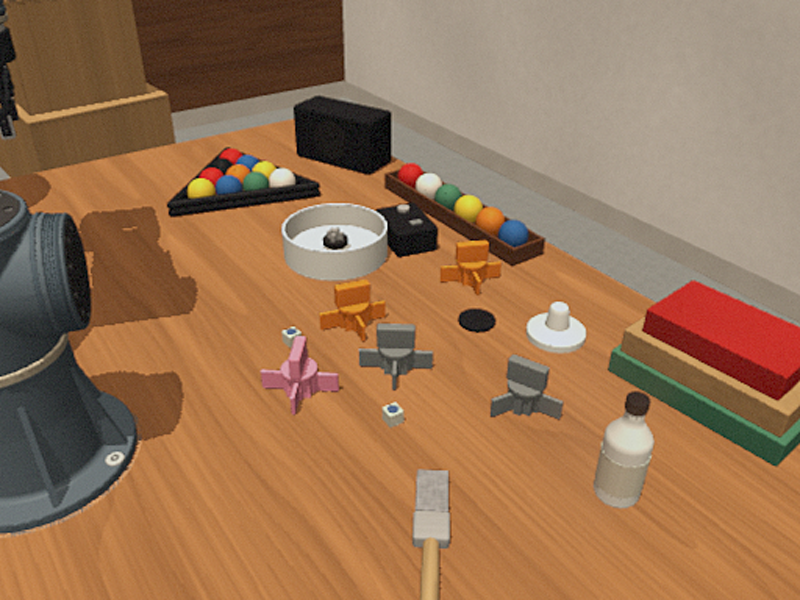

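The top view shows the grey four-blade agitator at (467,333), the grey three-blade spare at (577,270), and the bowl at (242,263) with its shaft at (244,265). In the side view the agitator is at (396,350), the spare at (527,385) and the shaft at (335,238).

```bash
cat > h.py <<'E'
import numpy as np,cv2,pickle
def cloud(i):
    "world points (H,W,3) from depth"
    v,u=np.mgrid[0:384,0:512];z=i["depth"].astype(float)
    c=np.stack([(u-i["cx"])/i["fx"]*z,(v-i["cy"])/i["fy"]*z,z],-1)
    T=i["camera_from_world"];return (c-T[:3,3])@T[:3,:3]
def ray(i,u,v,h):
    "pixel -> world point on plane z=h"
    T=i["camera_from_world"];R=T[:3,:3];o=-R.T@T[:3,3]
    d=R.T@np.array([(u-i["cx"])/i["fx"],(v-i["cy"])/i["fy"],1.]);return o+d*(h-o[2])/d[2]
def proj(i,p):
    T=i["camera_from_world"];c=T[:3,:3]@np.asarray(p)+T[:3,3];return i["fx"]*c[0]/c[2]+i["cx"],i["fy"]*c[1]/c[2]+i["cy"]
E
python3 - <<'E'
from h import *
d=pickle.load(open("im0.pkl","rb"))
c0=ray(d["top"],467/1.5625,333/1.5625,.05);s0=ray(d["top"],244/1.5625,265/1.5625,.055)
print(c0,s0)
tiles=[]
for n in("top","side"):
    i=d[n];P=cloud(i);hsv=cv2.cvtColor(i["pixels"],cv2.COLOR_RGB2HSV)
    near=np.hypot(*(P[...,:2]-c0[:2]).transpose(2,0,1))<.07
    grey=hsv[...,1]<70
    for lo,hi in((.066,.09),(.022,.037)):
        Q=P[near&grey&(P[...,2]>lo)&(P[...,2]<hi)]
        w,V=np.linalg.eigh(np.cov(Q[:,:2].T))
        rc=cv2.minAreaRect((Q[:,:2]*1000).astype(np.float32))
        print(n,lo,len(Q),Q.mean(0).round(4),"zmed",np.median(Q[:,2]).round(4),"zmax",Q[:,2].max().round(4),"ang",np.degrees(np.arctan2(V[1,1],V[0,1])).round(1),rc)
    ns=np.hypot(*(P[...,:2]-s0[:2]).transpose(2,0,1))
    Q=P[(ns<.03)&(P[...,2]>.038)]; print("shaft",n,len(Q),Q.mean(0),Q[:,2].max(), np.round(np.sort(Q[:,2]*1000)[::max(1,len(Q)//15)]))
    rim=P[(ns<.11)&(ns>.08)&(P[...,2]>.055)&(hsv[...,1]<60)]
    A=np.c_[2*rim[:,:2],np.ones(len(rim))];x=np.linalg.lstsq(A,(rim[:,:2]**2).sum(1),rcond=None)[0]
    print("rim",len(rim),x[:2],np.sqrt(x[2]+x[:2]@x[:2]),np.median(rim[:,2]))
    for c,h,m in((c0,.04,24),(s0,.05,14)):
        u,v=map(round,proj(i,(c[0],c[1],h)))
        m2=m*2 if m==24 else m
        tiles.append(cv2.resize(i["pixels"][v-m2:v+m2,u-m2:u+m2,::-1],(300,300),interpolation=cv2.INTER_CUBIC))
cv2.imwrite("pics/crop.png",np.vstack([np.hstack(tiles[:2]),np.hstack(tiles[2:])]))
E
```

```text
[ 0.48266121 -0.11258346  0.05      ] [0.58300804 0.22670443 0.055     ]
top 0.066 160 [ 0.4833 -0.113   0.0774] zmed 0.0777 zmax 0.0823 ang 142.3 ((484.0105285644531, -113.79606628417969), (15.93503189086914, 54.95442581176758), 52.46763229370117)
top 0.022 78 [ 0.4816 -0.1107  0.0326] zmed 0.0338 zmax 0.0368 ang 51.9 ((482.93450927734375, -112.19519805908203), (75.58094787597656, 77.09149169921875), 7.757039546966553)
shaft top 135 [0.58622047 0.22963599 0.04713646] 0.06278133214193017 [38. 38. 39. 39. 39. 41. 46. 47. 49. 50. 51. 52. 54. 56. 58.]
rim 608 [0.58710688 0.23086538] 0.09404105841219482 0.06123738418676703
side 0.066 178 [ 0.479  -0.1171  0.0742] zmed 0.0755 zmax 0.0805 ang 140.8 ((480.58367919921875, -115.4725341796875), (19.883211135864258, 54.15031433105469), 53.14228057861328)
side 0.022 231 [ 0.4736 -0.1233  0.0294] zmed 0.0293 zmax 0.0368 ang 140.4 ((466.0740051269531, -135.0434112548828), (58.88096237182617, 106.40540313720703), 52.91788864135742)
shaft side 67 [0.58333657 0.22557697 0.04832374] 0.0595493612793731 [38. 40. 41. 41. 43. 45. 46. 46. 48. 49. 50. 51. 52. 54. 56. 57. 58.]
rim 413 [0.58570608 0.2296617 ] 0.0940495828485546 0.059850544853293254
```

View pics/crop.png

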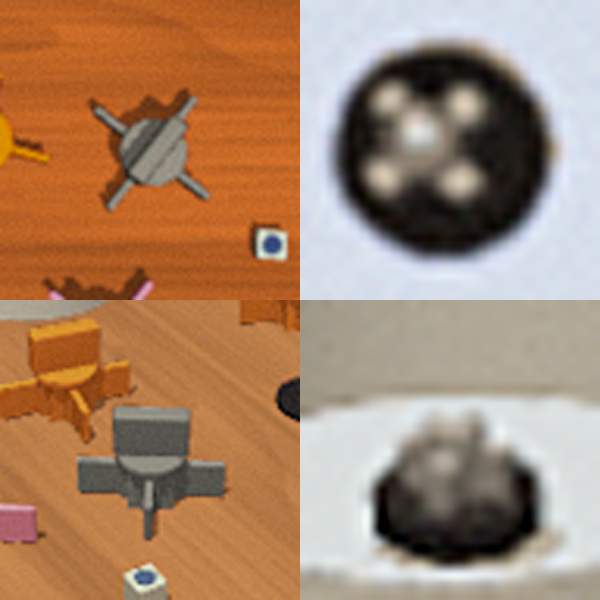

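The crop shows four bright spline tops around the pilot on the black seat, forming a near-diagonal X in the image. The agitator's bar runs at about 142° and is collinear with one pair of blades.

```bash
python3 - <<'E'
from h import *
d=pickle.load(open("im0.pkl","rb"));i=d["top"]
s0=np.array([.5865,.2303])
u,v=map(round,proj(i,(*s0,.048)));m=14
g=cv2.cvtColor(i["pixels"],cv2.COLOR_RGB2GRAY)[v-m:v+m,u-m:u+m].astype(np.float32)
k=8;G=cv2.GaussianBlur(cv2.resize(g,None,fx=k,fy=k,interpolation=cv2.INTER_CUBIC),(0,0),5)
yy,xx=np.mgrid[0:G.shape[0],0:G.shape[1]]
pk=(G==cv2.dilate(G,np.ones((25,25))))&(np.hypot(xx-112,yy-112)<65)
pts=[]
for y,x in np.argwhere(pk):
    U,V=(x+.5)/k-.5+u-m,(y+.5)/k-.5+v-m
    w=ray(i,U,V,.048);pts.append(w[:2]);print(round(G[y,x]),U,V,w.round(4),"r",np.hypot(*(w[:2]-s0)).round(4))
pts=np.array(pts);np.save("pts.npy",pts)
# same for side: shaft tip
i=d["side"];P=cloud(i);ns=np.hypot(P[...,0]-s0[0],P[...,1]-s0[1])
vv,uu=np.nonzero((ns<.03)&(P[...,2]>.053));print("side tip px",uu.mean(),vv.mean(),uu.min(),uu.max(),vv.min(),vv.max(),"proj pred",proj(i,(*s0,.058)))
# hub/blade: ray-plane bar outline in both views, z from two-view
E
```

```text
164 151.0625 164.8125 [0.5955 0.2407 0.048 ] r 0.0137
179 157.8125 165.3125 [0.5944 0.2246 0.048 ] r 0.0098
205 153.5625 167.6875 [0.5886 0.2345 0.048 ] r 0.0047
173 150.4375 171.8125 [0.5786 0.2416 0.048 ] r 0.0138
176 157.4375 172.3125 [0.5775 0.2249 0.048 ] r 0.0104
side tip px 214.4375 146.5 212 217 145 148 proj pred (np.float64(214.36015838944743), np.float64(145.384140002308))
```

```bash
cat >> h.py <<'E'
def down(yawdeg):
    a=np.radians(yawdeg)/2;return [np.cos(a),np.sin(a),0.,0.]
E
python3 - <<'E'
from h import *
from cell import r,optics
q=down(142);p=np.array([.4822,-.1143])
r.move_to([*p,.17],q);print(r.current_t(),r.current_q().round(2) if hasattr(r.current_q(),'round') else r.current_q())
r.move_linear([*p,.067],vel=.15)
print(r.current_t(),r.current_tool_pos(),r.current_contact_force())
r.set_gripper(0.0,squeeze=80)
print(r.current_t(),r.current_opening(),r.current_finger_force(),r.current_contact_force(),r.current_torque(),r.current_tool_pos())
r.move_linear([*p,.17],vel=.2)
print(r.current_t(),r.current_opening(),r.current_finger_force(),r.current_contact_force(),r.current_torque())
i=optics.get_image("side");j=optics.get_image("top");pickle.dump({"side":i,"top":j,"tcp":r.current_tool_pos()},open("im1.pkl","wb"))
u,v=map(round,proj(i,(*p,.15)));u2,v2=map(round,proj(j,(*p,.12)))
f=lambda i,u,v:cv2.resize(i["pixels"][max(v-50,0):v+50,u-50:u+50,::-1],(400,400),interpolation=cv2.INTER_CUBIC)
cv2.imwrite("pics/lift.png",np.hstack([f(i,u,v),f(j,u2,v2)]))
E
```

```text
2.7083 [-0.33  0.36  1.87  0.    0.91 -1.23]
3.5417 [ 0.48263953 -0.11433152  0.06761579] [ 0.5090615  -0.3686263   0.74295513]
4.1833 0.1752449384890261 77.91099429130554 [-0.40557696  0.66815172  4.1085487 ] [-0.09753194  0.24251216 -0.03340844] [ 0.48230689 -0.11437262  0.06719751]
4.85 0.17277541269850685 78.08573484420776 [-0.87899765  0.06732417 -3.19907185] [ 0.00378422  0.00864829 -0.04362053]
```

View pics/lift.png

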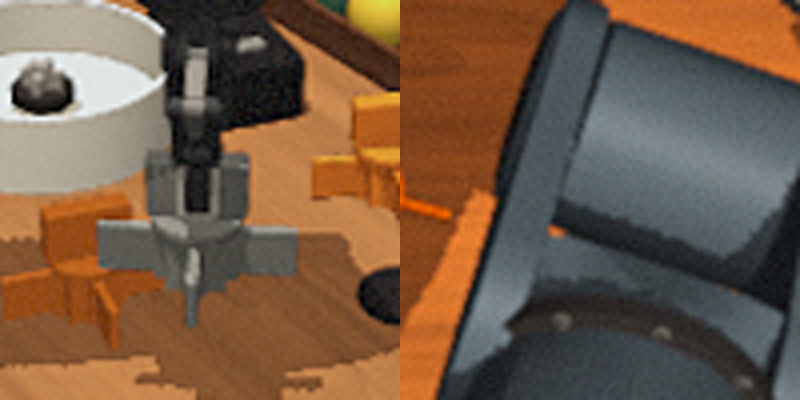

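The agitator is held, with the bar centred between the pads at x≈197 in the left crop and a 3.2 N load. Next I take it over the shaft and descend while watching the force.

```bash
cat >> h.py <<'E'
def step_down(r,xy,z0,z1,yaw,dz=.002,fmax=10,base=-3.2,vel=.05):
    "guarded descent; returns z target reached"
    z=z0
    while z>z1+1e-6:
        z=max(z-dz,z1);r.move_linear([*xy,z],rot=down(yaw),vel=vel)
        f=r.current_contact_force();t=r.current_tool_pos()
        print(f"t{r.current_t():.2f} z{z:.4f} tcp{np.round(t,4)} f{np.round(f,1)} m{np.round(r.current_torque(),2)}")
        if f[2]-base>fmax or np.hypot(f[0],f[1])>12: break
    return z
E
python3 - <<'E'
from h import *
from cell import r,optics
xy=np.array([.5865,.2312])
r.move_linear([*xy,.17],rot=down(132),vel=.25)
r.move_linear([*xy,.129],vel=.12);print(r.current_t(),r.current_contact_force(),r.current_tool_pos())
step_down(r,xy,.129,.111,132)
i=optics.get_image("side");pickle.dump(i,open("im2.pkl","wb"))
u,v=map(round,proj(i,(*xy,.06)))
cv2.imwrite("pics/ins.png",cv2.resize(i["pixels"][v-50:v+50,u-50:u+50,::-1],(500,500),interpolation=cv2.INTER_CUBIC))
E
```

```text
7.0333 [ 1.40739292  0.36540727 -3.15413095] [0.58668137 0.23094918 0.12925087]
t7.28 z0.1270 tcp[0.5867 0.2313 0.1275] f[-0.4 -0.1 -3.2] m[-0.02 -0.04  0.01]
t7.53 z0.1250 tcp[0.5865 0.2312 0.125 ] f[ 0.2 -0.1 -3.6] m[-0.01 -0.03  0.02]
t7.78 z0.1230 tcp[0.5864 0.2312 0.1228] f[-0.2  1.3 -2.7] m[-0.03 -0.04  0.01]
t8.03 z0.1210 tcp[0.5864 0.2312 0.1208] f[ 0.6 -0.1 -3.4] m[-0.02  0.   -0.  ]
t8.28 z0.1190 tcp[0.5864 0.2312 0.1188] f[ 0.9  0.5 -2.7] m[ 0.   -0.01  0.03]
t8.53 z0.1170 tcp[0.5864 0.2312 0.1169] f[-0.5  0.8 -3.5] m[-0.02 -0.06  0.01]
t8.78 z0.1150 tcp[0.5864 0.2312 0.1149] f[-0.  -0.6 -2.9] m[-0.01 -0.02  0.04]
t9.03 z0.1130 tcp[0.5864 0.2312 0.1128] f[-0.1 -0.7 -2.9] m[-0.   -0.    0.03]
t9.28 z0.1110 tcp[0.5864 0.2312 0.1108] f[ 0.2  0.9 -3.1] m[-0.02 -0.    0.  ]
```

View pics/ins.png

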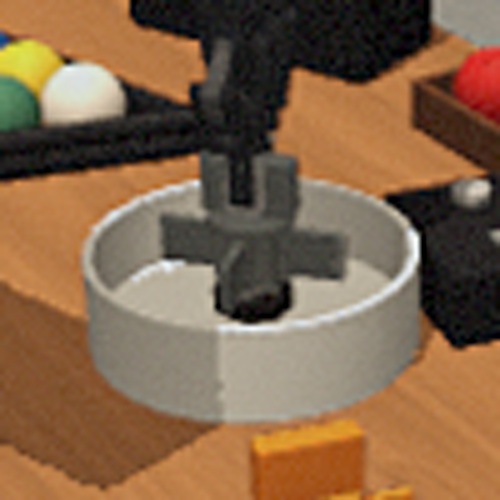

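The agitator is over the shaft inside the bowl, 4 mm below the nominal spline level with no resistance, so the splines look meshed. I'll continue to the seat and its stop.

```bash
python3 - <<'E'
from h import *
from cell import r,optics
xy=np.array([.5865,.2312])
z=step_down(r,xy,.111,.103,132,fmax=4)
z=step_down(r,xy,z,.088,132,dz=.001,fmax=18,vel=.02)
r.sleep(.3);print(r.current_t(),r.current_tool_pos(),r.current_contact_force(),r.current_torque(),r.current_opening())
E
```

```text
t9.58 z0.1090 tcp[0.5864 0.2312 0.1088] f[-0.3 -1.  -3.3] m[-0.    0.02 -0.01]
t9.83 z0.1070 tcp[0.5864 0.2312 0.1068] f[ 0.4  0.4 -3.2] m[-0.02  0.04 -0.01]
t10.08 z0.1050 tcp[0.5864 0.2312 0.1048] f[-0.4  0.7 -2.8] m[-0.01  0.01  0.04]
t10.33 z0.1030 tcp[0.5864 0.2312 0.1028] f[ 0.1  0.2 -3. ] m[ 0.01 -0.    0.01]
t10.58 z0.1020 tcp[0.5865 0.2312 0.1019] f[ 0.9  0.1 -3. ] m[ 0.01 -0.04 -0.  ]
t10.83 z0.1010 tcp[0.5866 0.2313 0.1013] f[-0.6  1.  -0.4] m[-0.03  0.06 -0.02]
t11.08 z0.1000 tcp[0.5867 0.2312 0.1003] f[-0.8 -0.7  2.8] m[-0.12  0.18 -0.03]
t11.33 z0.0990 tcp[0.5866 0.2313 0.0992] f[0.2 0.4 4.2] m[-0.05  0.17  0.03]
t11.58 z0.0980 tcp[0.5866 0.2313 0.0981] f[ 0.1 -0.3  4.5] m[-0.1   0.18  0.04]
t11.83 z0.0970 tcp[0.5867 0.2313 0.0972] f[-0.7 -0.3  5.9] m[-0.14  0.16  0.01]
t12.08 z0.0960 tcp[0.5867 0.2312 0.0963] f[-1.3  0.7  7. ] m[-0.18  0.31 -0.01]
t12.33 z0.0950 tcp[0.5867 0.2312 0.0954] f[-0.4 -0.3  7.9] m[-0.15  0.33  0.01]
t12.58 z0.0940 tcp[0.5869 0.2313 0.0951] f[-3.5 -1.8 14. ] m[-0.34  0.8   0.01]
t12.83 z0.0930 tcp[0.587  0.2313 0.0951] f[-5.4 -2.1 22. ] m[-0.58  1.41  0.02]
13.1333 [0.58699592 0.23134174 0.09508217] [-5.69638077 -2.54813837 22.7904862 ] [-0.57129759  1.40886672  0.0512781 ] 0.17297792937179865
```

```bash
python3 - <<'E'
from h import *
from cell import r
r.sleep(.5);print(r.current_t(),r.current_tool_pos(),r.current_contact_force(),r.current_finger_force())
print(r.hand_in())
E
```

```text
13.6333 [0.58699481 0.23133883 0.09507617] [-6.50204852 -1.80018232 22.76289201] 82.00914859771729
the job is handed in; nothing more can be done
None
```

The four-bladed agitator is on the splined shaft and pressed down to the seat's stop, still gripped and held with about 23 N at the wrist; the spare was not touched, and I handed the job in at 13.6 s.

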